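# Unlock and seat the filter cell on the sensor head

## Task

Pull the upright steel lock plate straight up out of the slotted holder on the sensor head and leave it in the cardboard tray. Then turn the knurled collar on the sensor head, without taking it off, until its hidden keyways drop over the pins, push it fully home against its spring, and finish while still holding it pushed home: do not let go. Leave the other things on the bench where they stand.

Things in the scene. Friction and masses are not known exactly. Their poses are not given: they have to be found in the camera images.
- sensor_head: Fixed sensor head on a base plate 126 x 86 x 12 mm (x from -84 to +42 mm). Origin: on the bench surface, on the collar's upright axis; z up. A grey barrel 54 mm across stands on that axis; a slotted holder stands on its -x side. A spigot 28 mm across rises from the barrel to 64 mm, inside the collar. On it sit three unseen pins, tops 50 mm up, 120 degrees apart, turned differently each time.
- shoulder (a point): Centre of the barrel's flat shoulder, 40 mm above the bench: the collar's underside stands here when fully home. Below the pins lies a spring ring: the collar meets it 6 mm above the shoulder with 2 N, rising to 9 N at home; the robot must push more than that. Let go, the collar rises again.
- slot_mouth (a point): Middle of the mouth of the holder's slot, 40 mm above the bench, 52 mm from the head's axis on its -x side. The slot runs along the head's x, is 7 mm wide and 18 mm deep; the holder measures 38 x 25 mm.
- collar: Knurled aluminium filter cell (collar) with a window on top, 34 mm tall, about 90 g, loose on the spigot. Origin: centre of its underside, z up; at the start 50 mm above the bench, resting on the pin tops. Below its grip is a flange 60 mm across, 8 mm high, whose one notch (7 mm, on its -x side) holds the lock plate's nose at the start.
- collar_grip (a point): On the collar's axis, 21 mm above its underside: middle of the knurled grip, 48 mm across, which spans 8 to 34 mm above the underside. Keyways in the closed bore meet the pins after 28 to 75 degrees clockwise seen from above (or 45 to 92 the other way), within 6 degrees. Then the collar can drop 4 mm (a collar held in the fingers must be lowered) and be pushed 6 mm more.
- lock_plate: Flat upright steel plate, 28 mm wide (x), 5 mm thick (y), 66 mm tall, about 50 g. Origin: centre of its underside, z up; at the start 22 mm above the bench, in the slot, axes as the head's. A nose 28 to 38 mm up reaches to x = +25.5 mm and sits in the collar's notch. It is free of the slot when lifted 18 mm and clear of the whole collar when lifted 40 mm.
- plate_bead (a point): Middle of the grip bead along the plate's top edge: 28 mm (x) by 9 mm (y) by 12 mm high, 60 mm above the plate's underside (82 mm above the bench at the start).
- plate_mid (a point): The middle of the lock plate, 33 mm above its underside.
- tray: Empty open cardboard tray, fixed, 110 mm (x) by 170 mm (y) by 40 mm high, walls and floor 3 mm. Origin: centre of its underside, z up.
- pot_white: Bystander: white round pot, 36 mm across, 50 mm tall. Origin: centre of its underside.
- bearing: Bystander: steel ball bearing ring, 35 mm across, 11 mm tall. Origin: centre of its underside.
- tape_black: Bystander: roll of black tape lying flat, 62 mm across, 19 mm tall. Origin: centre of its underside.
- solder_reel: Bystander: reel of solder with round end flanges, 60 mm across, 45 mm tall. Origin: centre of its underside.

How it is judged:
By the outcome, as a careful person would: the job done as asked, in the order asked, and still so for the second after the job is handed in, while the arm keeps its last pose, push and grip.
It also fails if it takes over 53 s, if anything falls off the work surface, if the arm or the gripper's body presses on something with over 40 N, if the wrist force passes 120 N, or if a joint passes its speed limit or range.

## Robot

A 7-joint arm with a two-finger parallel gripper is mounted at the origin on a cart in front of the work surface, level with it; the furniture and walls round the work are solid. World frame = base frame: x ahead of the robot, y to its left, z up, the work surface at z = 0. Lengths are in m, angles in rad, forces in N, time in s.
With the tool pointing down it reaches from about 0.4 to 0.925 m from the base axis. Payload 5.6 kg.
Tool frame: the origin (TCP) lies midway between the tips of the shut fingers; the grasp point (between the pads) lies 19 mm behind it; z points along the fingers, y is the line along which they close (so a half turn about z gives the same grasp; the last joint's range is limited). The gripper opens to 85 mm and grips with 20 to 120 N. Pads are 22 mm wide; open, the fingers measure 114 mm over their backs; the gripper's body (76 mm by 85 mm) begins 54 mm behind the grasp point. The pads swing forward as they close: fully open they stand 13 mm farther back than shut.
Start: joints at [1.142, 0.468, -0.012, 1.603, 0.006, 1.071, -0.056], TCP at [0.245, -0.602, 0.231] pointing down, gripper open.
Joint ranges: [-2.53, 2.53], [-0.31, 2.02], [-1.57, 1.55], [0.28, 2.44], [-1.29, 4.43], [0.15, 1.84], [-2.92, 2.92]. Speed limits (rad/s): [2.57, 2.57, 3.14, 3.14, 3.14, 3.14, 3.14].

## Interface

Orientations are given as [roll, pitch, yaw] about the fixed x, y, z axes, in that order (R = Rz(yaw) Ry(pitch) Rx(roll)).
In Python, from plant import observe, read_camera, camera_params, sign_off gives the robot as it stands. The module is installed in compiled form; this text tells all that it offers.
- The arm moves only by the tool apply_moves, never from a script. Its argument "targets" is a list of rows, each an object of numbers: "x", "y", "z": the shift along the tool's x, y, z in cm; "ax", "ay", "az": the turn, a rotation vector about the tool's x, y, z in degrees. In form: [{"x": .., "y": .., "z": .., "ax": .., "ay": .., "az": ..}, ...]. A call has 1 to 8 rows; each row shifts and turns the commanded pose from where the row before left it, along the tool's axes as they then stand; what a row does not reach is not made up. A row lasts 1/8 s, in which the tool goes at most 62.5 mm and 10.7 degrees, less where a joint would pass 70% of its speed; a pose out of reach is approached as far as the arm can. A call with a gripper value outside its range is refused whole. "jaw" is the opening in per cent of the stroke, from 0 (shut) to 100 (fully open), set as the call begins (left out, the last holds). The fingers move at their own pace and stop on an object; "grip_force" is the grip in N (left out, the last holds). Time passes only in rows, so rows that do not move let the fingers close. It gives the time, the measured TCP pose, the force, the opening and the grip force at its end, in the units of the state.
- observe(): the state, without advancing time (a new reading comes with each control period).
- read_camera(name): name is "side" or "top"; returns the picture (480x640x3 uint8, red, green, blue); there is no depth.
- camera_params(name): a dict with "fx", "fy", "cx", "cy" (pixels), "k1" (the pictures are not rectified: a ray, as slopes to the right and down, at radius r is drawn at 1 + k1 r^2 times it, then the intrinsics apply), "pose" (4x4, takes a point from camera to world coordinates). Camera axes: x right, y down, z forward; pixel columns grow to the right and rows downward; lengths in m; the calibration is good to about 2 mm. A picture is of the moment at which its call begins. camera_params takes no time and is no camera call.
- sign_off(): hands the job in; it is judged then, once.
The state is a dict: "t": time; "joints": joint angles; "qvel": joint speeds; "joint_torque": joint torques, N m; "tool_pos": TCP position; "ee_rot": TCP orientation; "ft_force": force on the tool from outside, world axes, zero at the start; "wrist_torque": the same for the moment, N m; "opening": finger opening in m; "gripper_force": force on a finger pad.
Only numpy, scipy, OpenCV 4.12 (cv2) and the standard library are available. Lean on these libraries where they do the work, as an engineer would, in place of code of your own. Each camera call takes 0.05 s, during which the arm holds its last target. There are 200 camera calls.

## Working session

There is one attempt and no reset: what is moved stays moved. The work goes in short steps, Python scripts to look and compute and a tool call to move; the robot and the scene stay as the last step left them, time stands still between calls to the robot, and variables do not carry over. Pictures are saved under pics/ and viewed, at most 10 in all, crops included, and the job is handed in when it is done.

Besides the shell and the picture viewer there is one more tool, called as name(argument=value, ...), one argument or row to a line, values as JSON. apply_moves: Moves the arm, as the interface text tells. Its arguments: {"type":"object","properties":{"targets":{"type":"array","items":{"type":"object","properties":{"x":{"type":"number"},"y":{"type":"number"},"z":{"type":"number"},"ax":{"type":"number"},"ay":{"type":"number"},"az":{"type":"number"}}}},"jaw":{"type":"number"},"grip_force":{"type":"number"}},"required":["targets"]}

```bash
mkdir -p pics; python3 - <<'E'
from plant import *
import cv2
for n in("side","top"):
    cv2.imwrite(f"pics/{n}0.png",read_camera(n)[:,:,::-1]); p=camera_params(n); print(n,p)
s=observe();print(s)
E
```

```text
side {'fx': 606.8765148110269, 'fy': 606.8765148110269, 'cx': 328.8406308512103, 'cy': 237.6286869231356, 'k1': -0.09216738318453928, 'pose': array([[-0.97456182, -0.18753856,  0.12271324,  0.4382222 ],
       [-0.22397135,  0.83481904, -0.50290556,  0.58285906],
       [-0.00812917, -0.51759681, -0.85558603,  1.08213588],
       [ 0.        ,  0.        ,  0.        ,  1.        ]])}
top {'fx': 551.4794450419188, 'fy': 551.4794450419188, 'cx': 315.537804016072, 'cy': 245.15816364352787, 'k1': -0.07097365471176383, 'pose': array([[-0.01411207, -0.99729974,  0.07206994,  0.49670856],
       [-0.9997228 ,  0.01543138,  0.01778196, -0.01242257],
       [-0.01884608, -0.07179903, -0.99724106,  0.96158144],
       [ 0.        ,  0.        ,  0.        ,  1.        ]])}
{'t': 0.1, 'joints': array([ 1.14200725,  0.46827653, -0.01156805,  1.60353767,  0.00599735,
        1.07138514, -0.05631653]), 'qvel': array([-0.00132314, -0.00084201,  0.00070353, -0.00342849,  0.00052128,
       -0.00224943,  0.00064667]), 'joint_torque': array([ 3.87276996e-04, -5.33523917e+01,  2.14996201e-02, -2.51970112e+01,
        1.15119084e-02,  4.30991786e-03, -1.16605588e-05]), 'tool_pos': array([ 0.24432139, -0.60179724,  0.23043918]), 'ee_rot': array([-3.14002507e+00,  1.27636011e-04,  3.85675914e-01]), 'ft_force': array([0.38967664, 0.07895308, 0.89389972]), 'wrist_torque': array([0.04975656, 0.00245272, 0.01650362]), 'gripper_force': 0.0, 'opening': 0.08554572208327654}
```

View pics/top0.png

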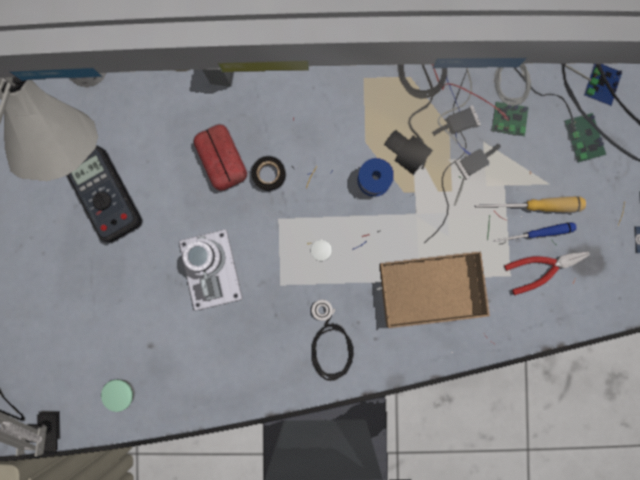

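View pics/side0.png

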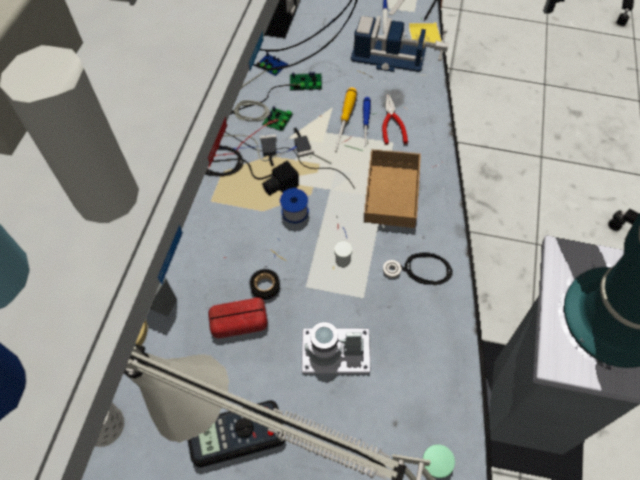

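The top view shows the head at about (207,268) with its holder on the robot side, the tray at (434,289), the pot at (320,250), the bearing at (321,310), the tape at (268,173) and the reel at (375,177). The side view shows the head at (335,350). I'll enlarge both views of the head.

```bash
python3 - <<'E'
import cv2,numpy as np
a=cv2.imread("pics/top0.png")[222:318,170:250]; b=cv2.imread("pics/side0.png")[312:384,295:375]
r=lambda i,f:cv2.resize(i,None,fx=f,fy=f,interpolation=cv2.INTER_CUBIC)
a=r(a,5);b=r(b,5);o=np.zeros((480,800,3),np.uint8);o[:,:400]=a;o[:360,400:]=b
cv2.imwrite("pics/crop0.png",o)
E
```

```text
(no output)
```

View pics/crop0.png

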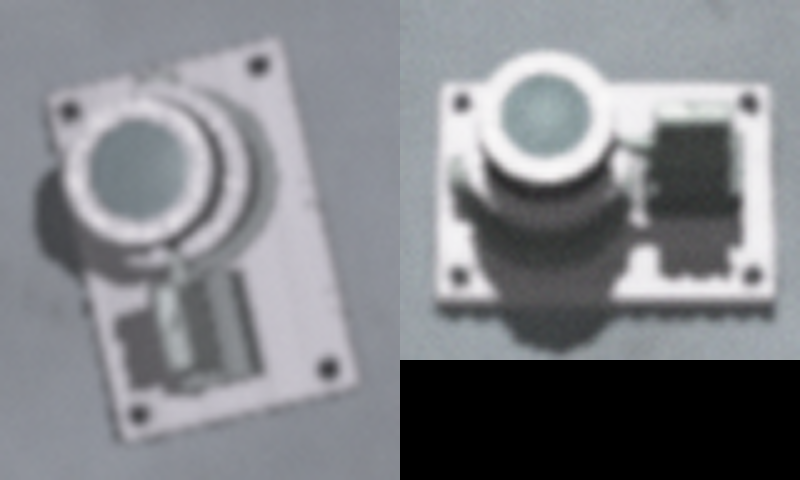

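The crop shows the collar top centre at top-view (197.4,256), the plate's bead at about (204.5,287), and the base-plate corners clearly. In the side view the collar top is at (324,335).

```bash
cat > h.py <<'E'
import numpy as np,cv2
from plant import *
def ray(n,uv):
    p=camera_params(n);K=np.array([[p['fx'],0,p['cx']],[0,p['fy'],p['cy']],[0,0,1]])
    q=cv2.undistortPoints(np.array([[uv]],float),K,np.array([p['k1'],0,0,0]))[0,0]
    return p['pose'][:3,:3]@[q[0],q[1],1],p['pose'][:3,3]
def at(n,uv,z):
    d,o=ray(n,uv);return o+d*(z-o[2])/d[2]
def proj(n,X):
    p=camera_params(n);K=np.array([[p['fx'],0,p['cx']],[0,p['fy'],p['cy']],[0,0,1]])
    T=np.linalg.inv(p['pose']);return cv2.projectPoints(np.array([X],float),cv2.Rodrigues(T[:3,:3])[0],T[:3,3],K,np.array([p['k1'],0,0,0]))[0][0,0]
E
python3 - <<'E'
from h import *
np.set_printoptions(precision=4,suppress=True)
T=lambda u,v:(170+(u)/5,222+(v)/5)
S=lambda u,v:(295+(u-400)/5,312+(v)/5)
for n,F,cs in(("top",T,[(47,97),(282,38),(358,382),(122,440)]),("side",S,[(440,85),(772,85),(775,300),(435,300)])):
    P=np.array([at(n,F(*c),.012)[:2] for c in cs]);print(n,P.tolist(),"centre",P.mean(0))
    print([np.degrees(np.arctan2(*(P[(i+1)%4]-P[i])[::-1])) for i in range(4)],[np.linalg.norm(P[(i+1)%4]-P[i]) for i in range(4)])
print("collar",at("top",T(137,170),.084),at("side",S(545,116),.084))
print("bead",at("top",T(172,325),.088),at("side",S(692,112),.088))
print("tray",[at("top",c,.04) for c in((380,262),(481,253),(488,315),(383,326))])
print("pot",at("top",(320,250),.05),"bear",at("top",(321,310),.011),"reel",at("top",(375,176),.045),"tape",at("top",(268,173),.019))
s=observe();print(s['tool_pos'],s['ee_rot'])
E
```

```text
top [[0.5755741992515665, 0.24175214915402787], [0.594852778627301, 0.15913064625119847], [0.4753736142659978, 0.1331641522757547], [0.45631911137854747, 0.2152956489974573]] centre [0.5255 0.1873]
[np.float64(-76.8658272863735), np.float64(-167.73854036629254), np.float64(103.06154820240165), np.float64(12.508372561203968)] [np.float64(0.08484088851885478), np.float64(0.12226826867937597), np.float64(0.08431285094239724), np.float64(0.12215450210342682)]
side [[0.5941589961934062, 0.16164602352076834], [0.4715651801761301, 0.13395502260625664], [0.45425589556767326, 0.21663855209842575], [0.5753004939246188, 0.24404303791928816]] centre [0.5238 0.1891]
[np.float64(-167.27185280874767), np.float64(101.82376513016945), np.float64(12.756704425173707), np.float64(-77.10854535597676)] [np.float64(0.1256822790107071), np.float64(0.08447589823694662), np.float64(0.1241080200248965), np.float64(0.08452757591231243)]
collar [0.5456 0.1931 0.084 ] [0.5448 0.1932 0.084 ]
bead [0.4958 0.1809 0.088 ] [0.4946 0.1819 0.088 ]
tray [array([ 0.5334, -0.1033,  0.04  ]), array([ 0.5459, -0.273 ,  0.04  ]), array([ 0.4423, -0.2814,  0.04  ]), array([ 0.4272, -0.106 ,  0.04  ])]
pot [ 0.5544 -0.0034  0.05  ] bear [ 0.4538 -0.0033  0.011 ] reel [ 0.678  -0.0977  0.045 ] tape [0.6917 0.0851 0.019 ]
[ 0.2443 -0.6018  0.2304] [-3.14    0.0001  0.3857]
```

apply_moves(
  targets=[
    {"az": 9.5, "z": -1},
    {"x": 3.9, "y": -4.5, "z": -0.2},
    {"x": 3.9, "y": -4.5},
    {"x": 3.9, "y": -4.5},
    {"x": 3.9, "y": -4.5},
    {"x": 3.9, "y": -4.5},
    {"x": 3.9, "y": -4.5},
    {"x": 3.9, "y": -4.5},
  ],
  jaw=50,
  grip_force=50,
)

```text
schema error: expected keys x, y, z, ax, ay, az
```

```bash
cat >> h.py <<'E'
def delta(X,yaw=None):
    from scipy.spatial.transform import Rotation as R
    s=observe();M=R.from_euler('xyz',s['ee_rot']);d=M.inv().apply(np.array(X)-s['tool_pos'])*100
    print("t %.2f"%s['t'],s['tool_pos'].round(4),np.degrees(s['ee_rot']).round(2),"F",s['ft_force'].round(1),"open %.4f"%s['opening'],"gf %.1f"%s['gripper_force'],"j",s['joints'].round(2))
    print("cm",d.round(2))
    if yaw is not None: print("rotvec deg",np.degrees((M.inv()*R.from_euler('xyz',[np.pi,0,np.radians(yaw)])).as_rotvec()).round(2))
E
python3 -c "
from h import *
delta([.4944,.1815,.16],12.6)"
```

```text
t 0.10 [ 0.2443 -0.6018  0.2304] [-1.7991e+02  1.0000e-02  2.2100e+01] F [0.4 0.1 0.9] open 0.0855 gf 0.0 j [ 1.14  0.47 -0.01  1.6   0.01  1.07 -0.06]
cm [ 52.64 -63.16   7.14]
rotvec deg [-0.09  0.01  9.5 ]
```

All keys are required.

apply_moves(
  targets=[
    {"x": 0, "y": 0, "z": -1, "ax": 0, "ay": 0, "az": 9.5},
    {"x": 3.9, "y": -4.5, "z": -0.2, "ax": 0, "ay": 0, "az": 0},
    {"x": 3.9, "y": -4.5, "z": 0, "ax": 0, "ay": 0, "az": 0},
    {"x": 3.9, "y": -4.5, "z": 0, "ax": 0, "ay": 0, "az": 0},
    {"x": 3.9, "y": -4.5, "z": 0, "ax": 0, "ay": 0, "az": 0},
    {"x": 3.9, "y": -4.5, "z": 0, "ax": 0, "ay": 0, "az": 0},
    {"x": 3.9, "y": -4.5, "z": 0, "ax": 0, "ay": 0, "az": 0},
    {"x": 3.9, "y": -4.5, "z": 0, "ax": 0, "ay": 0, "az": 0},
  ],
  jaw=50,
  grip_force=50,
)

```text
t: 1.1
tool_pos: [0.4427, -0.2335, 0.2432]
ee_rot: [3.141, 0.0, 0.22]
ft_force: [0.2, -0.3, 1.0]
opening: 0.0428
gripper_force: 0.0
```

```bash
python3 -c "
from h import *
delta([.4944,.1815,.14],12.6)"
```

```text
t 1.10 [ 0.4427 -0.2335  0.2432] [1.7999e+02 1.0000e-02 1.2590e+01] F [ 0.2 -0.3  1. ] open 0.0428 gf 0.0 j [ 0.58  0.21 -0.19  1.94  0.05  0.99 -0.98]
cm [ 14.09 -39.38  10.31]
rotvec deg [ 0.01  0.01 -0.01]
```

apply_moves(
  targets=[
    {"x": 2.0, "y": -5.5, "z": 0, "ax": 0, "ay": 0, "az": 0},
    {"x": 2.0, "y": -5.5, "z": 0, "ax": 0, "ay": 0, "az": 0},
    {"x": 2.0, "y": -5.5, "z": 1, "ax": 0, "ay": 0, "az": 0},
    {"x": 2.0, "y": -5.5, "z": 1.5, "ax": 0, "ay": 0, "az": 0},
    {"x": 2.0, "y": -5.5, "z": 2, "ax": 0, "ay": 0, "az": 0},
    {"x": 1.5, "y": -4.5, "z": 2, "ax": 0, "ay": 0, "az": 0},
    {"x": 0, "y": 0, "z": 0, "ax": 0, "ay": 0, "az": 0},
    {"x": 0, "y": 0, "z": 0, "ax": 0, "ay": 0, "az": 0},
  ],
)

```text
t: 2.1
tool_pos: [0.4845, 0.1014, 0.178]
ee_rot: [3.141, 0.001, 0.22]
ft_force: [-0.1, -1.3, 0.6]
opening: 0.043
gripper_force: 0.0
```

```bash
python3 -c "
from h import *
delta([.4944,.1815,.12],12.6)
r=lambda n:read_camera(n)[:,:,::-1]
z=lambda i:cv2.resize(i,None,fx=5,fy=5,interpolation=cv2.INTER_CUBIC)
a=z(r('top')[222:318,170:250]);b=z(r('side')[295:391,295:375])
cv2.imwrite('pics/c1.png',np.hstack([a,b]))
print(proj('top',[.4944,.1815,.12]))"
```

```text
t 2.10 [0.4845 0.1014 0.178 ] [1.7997e+02 6.0000e-02 1.2590e+01] F [-0.1 -1.3  0.6] open 0.0430 gf 0.0 j [ 0.07  0.31 -0.4   2.    0.16  0.86 -1.77]
cm [ 2.72 -7.61  5.79]
rotvec deg [ 0.03  0.06 -0.01]
[199.46431072 288.01961237]
```

View pics/c1.png

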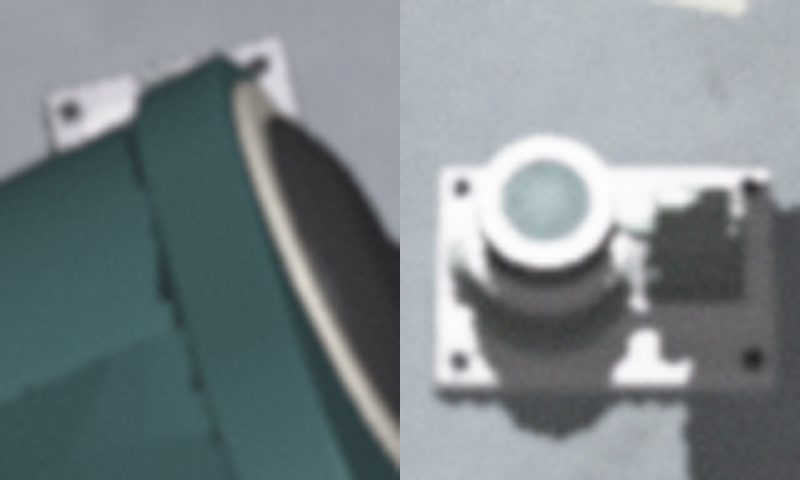

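The arm hides the head from the top camera, and the side view shows the head unmoved. I'll go on to above the bead.

apply_moves(
  targets=[
    {"x": 0.9, "y": -2.5, "z": 1, "ax": 0, "ay": 0, "az": 0},
    {"x": 0.9, "y": -2.5, "z": 1.5, "ax": 0, "ay": 0, "az": 0},
    {"x": 0.9, "y": -2.6, "z": 2, "ax": 0, "ay": 0, "az": 0},
    {"x": 0, "y": 0, "z": 1, "ax": 0, "ay": 0, "az": 0},
    {"x": 0, "y": 0, "z": 0, "ax": 0, "ay": 0, "az": 0},
    {"x": 0, "y": 0, "z": 0, "ax": 0, "ay": 0, "az": 0},
  ],
)

```text
t: 2.95
tool_pos: [0.4951, 0.1807, 0.1239]
ee_rot: [3.141, -0.001, 0.218]
ft_force: [0.8, 0.3, 0.8]
opening: 0.0426
gripper_force: 0.0
```

```bash
python3 -c "
from h import *
delta([.4948,.1815,.063],12.6)
r=lambda n:read_camera(n)[:,:,::-1]
b=r('side')[295:391,275:403]
cv2.imwrite('pics/c2.png',cv2.resize(b,None,fx=6,fy=6,interpolation=cv2.INTER_CUBIC))
"
```

```text
t 2.95 [0.4951 0.1807 0.1239] [ 1.7996e+02 -5.0000e-02  1.2460e+01] F [0.8 0.3 0.8] open 0.0426 gf 0.0 j [-0.09  0.44 -0.39  1.97  0.24  0.77 -1.98]
cm [-0.02 -0.09  6.09]
rotvec deg [ 0.04 -0.05 -0.14]
```

View pics/c2.png

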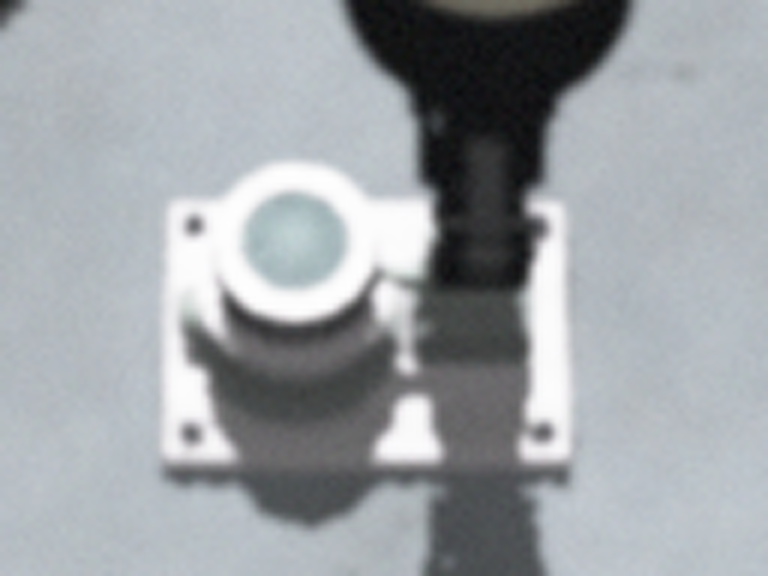

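The fingers stand right above the holder, well clear of the collar. I'll descend and close.

apply_moves(
  targets=[
    {"x": 0, "y": -0.05, "z": 2, "ax": 0, "ay": 0, "az": 0},
    {"x": 0, "y": -0.05, "z": 2, "ax": 0, "ay": 0, "az": 0},
    {"x": 0, "y": 0, "z": 1.5, "ax": 0, "ay": 0, "az": 0},
    {"x": 0, "y": 0, "z": 0.5, "ax": 0, "ay": 0, "az": 0},
    {"x": 0, "y": 0, "z": 0, "ax": 0, "ay": 0, "az": 0},
    {"x": 0, "y": 0, "z": 0, "ax": 0, "ay": 0, "az": 0},
  ],
)

```text
t: 3.75
tool_pos: [0.4947, 0.1833, 0.0639]
ee_rot: [-3.142, -0.001, 0.22]
ft_force: [0.5, -0.7, -0.1]
opening: 0.0423
gripper_force: 0.0
```

apply_moves(
  targets=[
    {"x": 0, "y": 0, "z": 0, "ax": 0, "ay": 0, "az": 0},
    {"x": 0, "y": 0, "z": 0, "ax": 0, "ay": 0, "az": 0},
    {"x": 0, "y": 0, "z": 0, "ax": 0, "ay": 0, "az": 0},
    {"x": 0, "y": 0, "z": 0, "ax": 0, "ay": 0, "az": 0},
    {"x": 0, "y": 0, "z": 0, "ax": 0, "ay": 0, "az": 0},
    {"x": 0, "y": 0, "z": 0, "ax": 0, "ay": 0, "az": 0},
  ],
  jaw=0,
  grip_force=50,
)

```text
t: 4.5
tool_pos: [0.4946, 0.1831, 0.0637]
ee_rot: [3.141, -0.001, 0.22]
ft_force: [-1.3, -0.9, 5.2]
opening: 0.0079
gripper_force: 50.0
```

apply_moves(
  targets=[
    {"x": 0, "y": 0, "z": -0.5, "ax": 0, "ay": 0, "az": 0},
    {"x": 0, "y": 0, "z": -0.5, "ax": 0, "ay": 0, "az": 0},
    {"x": 0, "y": 0, "z": -0.5, "ax": 0, "ay": 0, "az": 0},
    {"x": 0, "y": 0, "z": -0.5, "ax": 0, "ay": 0, "az": 0},
    {"x": 0, "y": 0, "z": -0.5, "ax": 0, "ay": 0, "az": 0},
  ],
)

```text
t: 5.12
tool_pos: [0.4942, 0.1831, 0.0886]
ee_rot: [3.142, -0.0, 0.22]
ft_force: [1.3, 0.1, -0.6]
opening: 0.0076
gripper_force: 49.2
```

apply_moves(
  targets=[
    {"x": 0, "y": 0, "z": -1, "ax": 0, "ay": 0, "az": 0},
    {"x": 0, "y": 0, "z": -2, "ax": 0, "ay": 0, "az": 0},
    {"x": 0, "y": 0, "z": -3, "ax": 0, "ay": 0, "az": 0},
    {"x": 0, "y": 0, "z": -3, "ax": 0, "ay": 0, "az": 0},
    {"x": 0, "y": 0, "z": -2, "ax": 0, "ay": 0, "az": 0},
    {"x": 0, "y": 0, "z": 0, "ax": 0, "ay": 0, "az": 0},
  ],
)

```text
t: 5.88
tool_pos: [0.4952, 0.1836, 0.2001]
ee_rot: [-3.141, -0.004, 0.22]
ft_force: [-0.0, -0.1, -0.6]
opening: 0.0083
gripper_force: 49.2
```

```bash
python3 -c "
from h import *
delta([.487,-.191,.19],5)
r=lambda n:read_camera(n)[:,:,::-1]
b=r('side')[275:391,275:403]
cv2.imwrite('pics/c3.png',cv2.resize(b,None,fx=5,fy=5,interpolation=cv2.INTER_CUBIC))
"
```

```text
t 5.88 [0.4952 0.1836 0.2001] [-179.99   -0.22   12.6 ] F [-0.  -0.1 -0.6] open 0.0083 gf 49.2 j [-0.06  0.34 -0.43  1.91  0.18  0.92 -1.93]
cm [-8.98 36.38  0.97]
rotvec deg [-0.02 -0.22  7.6 ]
```

View pics/c3.png

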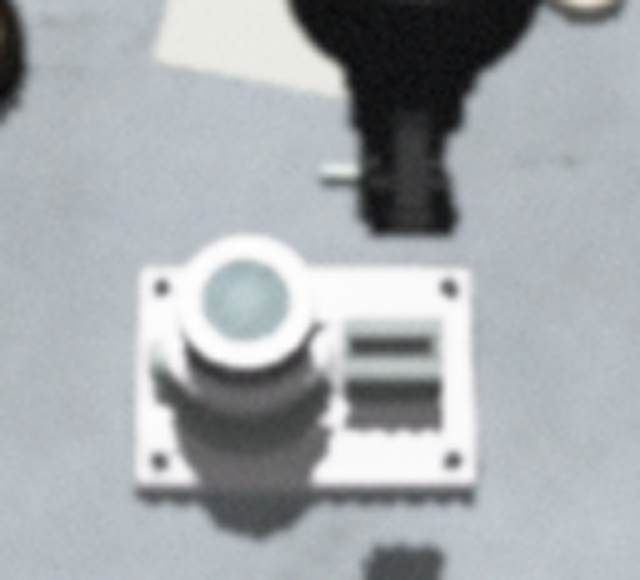

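The plate is out: its nose shows in the fingers at (340,173) and the slot at (390,345) is empty, with the collar unmoved. Next is the tray.

apply_moves(
  targets=[
    {"x": 0, "y": 1, "z": 0, "ax": 0, "ay": 0, "az": 7.6},
    {"x": -0.5, "y": 4, "z": 0, "ax": 0, "ay": 0, "az": 0},
    {"x": -0.6, "y": 5, "z": 0, "ax": 0, "ay": 0, "az": 0},
    {"x": -0.6, "y": 5, "z": 0, "ax": 0, "ay": 0, "az": 0},
    {"x": -0.6, "y": 5, "z": 0, "ax": 0, "ay": 0, "az": 0},
    {"x": -0.6, "y": 5, "z": 0, "ax": 0, "ay": 0, "az": 0},
    {"x": -0.6, "y": 5, "z": 0, "ax": 0, "ay": 0, "az": 0},
    {"x": -0.5, "y": 4, "z": 0, "ax": 0, "ay": 0, "az": 0},
  ],
)

```text
t: 6.92
tool_pos: [0.4841, -0.1609, 0.197]
ee_rot: [-3.141, 0.002, 0.086]
ft_force: [-0.2, -0.1, -0.7]
opening: 0.008
gripper_force: 49.2
```

```bash
python3 -c "
from h import *
delta([.487,-.191,.046],5)"
```

```text
t 6.92 [ 0.4841 -0.1609  0.197 ] [-1.7997e+02  1.3000e-01  4.9200e+00] F [-0.2 -0.1 -0.7] open 0.0080 gf 49.2 j [ 0.46  0.29 -0.24  1.96  0.09  0.9  -1.31]
cm [ 0.06  3.03 15.1 ]
rotvec deg [-0.03  0.13 -0.08]
```

apply_moves(
  targets=[
    {"x": 0, "y": 1.2, "z": 1, "ax": 0, "ay": 0, "az": 0},
    {"x": 0, "y": 0, "z": 3, "ax": 0, "ay": 0, "az": 0},
    {"x": 0, "y": 0, "z": 4, "ax": 0, "ay": 0, "az": 0},
    {"x": 0, "y": 0, "z": 4, "ax": 0, "ay": 0, "az": 0},
    {"x": 0, "y": 0, "z": 1.5, "ax": 0, "ay": 0, "az": 0},
    {"x": 0, "y": 0, "z": 0.5, "ax": 0, "ay": 0, "az": 0},
    {"x": 0, "y": 0, "z": 0, "ax": 0, "ay": 0, "az": 0},
  ],
)

```text
t: 7.8
tool_pos: [0.487, -0.1707, 0.0588]
ee_rot: [3.141, -0.001, 0.088]
ft_force: [0.1, -0.0, 0.4]
opening: 0.0081
gripper_force: 49.2
```

```bash
python3 -c "
from h import *
delta([.487,-.191,.046],5)"
```

```text
t 7.80 [ 0.487  -0.1707  0.0588] [ 1.7998e+02 -5.0000e-02  5.0300e+00] F [ 0.1 -0.   0.4] open 0.0081 gf 49.2 j [ 0.43  0.51 -0.2   2.04  0.17  0.61 -1.36]
cm [-0.18  2.03  1.28]
rotvec deg [ 0.02 -0.05  0.03]
```

apply_moves(
  targets=[
    {"x": 0, "y": 1.5, "z": 0.4, "ax": 0, "ay": 0, "az": 0},
    {"x": 0, "y": 0, "z": 0.4, "ax": 0, "ay": 0, "az": 0},
    {"x": 0, "y": 0, "z": 0.3, "ax": 0, "ay": 0, "az": 0},
    {"x": 0, "y": 0, "z": 0.2, "ax": 0, "ay": 0, "az": 0},
    {"x": 0, "y": 0, "z": 0, "ax": 0, "ay": 0, "az": 0},
  ],
)

```text
t: 8.43
tool_pos: [0.4876, -0.1855, 0.0451]
ee_rot: [-3.141, 0.0, 0.088]
ft_force: [-0.6, 0.0, -0.2]
opening: 0.0078
gripper_force: 49.2
```

apply_moves(
  targets=[
    {"x": 0, "y": 0, "z": 0.1, "ax": 0, "ay": 0, "az": 0},
    {"x": 0, "y": 0, "z": 0, "ax": 0, "ay": 0, "az": 0},
  ],
)

```text
t: 8.68
tool_pos: [0.4879, -0.1857, 0.0447]
ee_rot: [3.141, -0.0, 0.088]
ft_force: [-1.1, -0.2, 3.6]
opening: 0.008
gripper_force: 49.8
```

apply_moves(
  targets=[
    {"x": 0, "y": 0, "z": 0, "ax": 0, "ay": 0, "az": 0},
    {"x": 0, "y": 0, "z": 0, "ax": 0, "ay": 0, "az": 0},
    {"x": 0, "y": 0, "z": 0, "ax": 0, "ay": 0, "az": 0},
    {"x": 0, "y": 0, "z": -1, "ax": 0, "ay": 0, "az": 0},
    {"x": 0, "y": 0, "z": -3, "ax": 0, "ay": 0, "az": 0},
    {"x": 0, "y": 0, "z": -4, "ax": 0, "ay": 0, "az": 0},
    {"x": 0, "y": 0, "z": -4, "ax": 0, "ay": 0, "az": 0},
    {"x": 0, "y": 0, "z": -2, "ax": 0, "ay": 0, "az": 0},
  ],
  jaw=60,
)

```text
t: 9.68
tool_pos: [0.4887, -0.186, 0.1873]
ee_rot: [3.14, -0.004, 0.087]
ft_force: [0.6, 0.1, -0.7]
opening: 0.0514
gripper_force: 0.0
```

```bash
python3 -c "
from h import *
delta([.545,.193,.2],5)
b=read_camera('side')[:,:,::-1][130:246,340:468]
cv2.imwrite('pics/c4.png',cv2.resize(b,None,fx=5,fy=5,interpolation=cv2.INTER_CUBIC))
"
```

```text
t 9.68 [ 0.4887 -0.186   0.1873] [179.9  -0.2   5. ] F [ 0.6  0.1 -0.7] open 0.0514 gf 0.0 j [ 0.5   0.32 -0.24  1.94  0.1   0.88 -1.27]
cm [  8.92 -37.26  -1.3 ]
rotvec deg [ 0.1 -0.2  0. ]
```

View pics/c4.png

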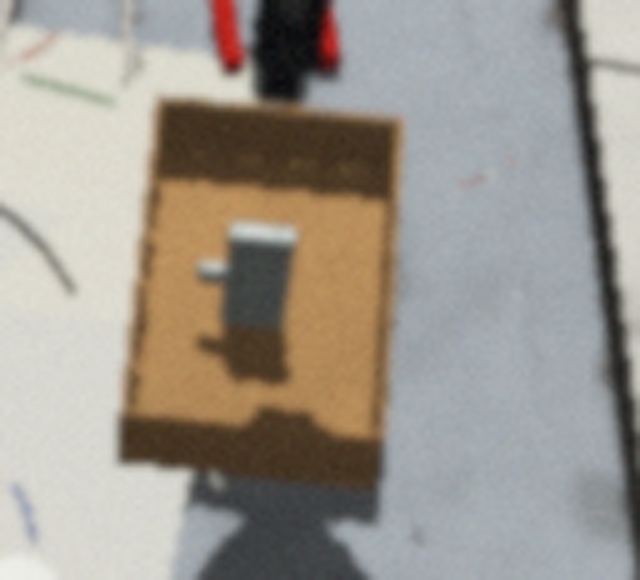

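The plate stands upright in the middle of the tray (crop 260,275). Now back to the collar, jaws opening fully.

apply_moves(
  targets=[
    {"x": 0.6, "y": -3, "z": 0, "ax": 0, "ay": 0, "az": 0},
    {"x": 1.2, "y": -5, "z": 0, "ax": 0, "ay": 0, "az": 0},
    {"x": 1.2, "y": -5, "z": 0, "ax": 0, "ay": 0, "az": 0},
    {"x": 1.2, "y": -5, "z": 0, "ax": 0, "ay": 0, "az": 0},
    {"x": 1.2, "y": -5, "z": 0, "ax": 0, "ay": 0, "az": 0},
    {"x": 1.2, "y": -5, "z": 0, "ax": 0, "ay": 0, "az": 0},
    {"x": 1.2, "y": -5, "z": 0, "ax": 0, "ay": 0, "az": 0},
    {"x": 0.9, "y": -4, "z": 0, "ax": 0, "ay": 0, "az": 0},
  ],
  jaw=100,
)

```text
t: 10.72
tool_pos: [0.5418, 0.1927, 0.1841]
ee_rot: [-3.141, 0.0, 0.089]
ft_force: [-0.3, -0.3, 0.6]
opening: 0.0851
gripper_force: 0.0
```

apply_moves(
  targets=[
    {"x": 0, "y": 0, "z": 0, "ax": 0, "ay": 0, "az": -10},
    {"x": 0, "y": 0, "z": 0, "ax": 0, "ay": 0, "az": -10},
    {"x": 0, "y": 0, "z": 0, "ax": 0, "ay": 0, "az": -10},
    {"x": 0, "y": 0, "z": 0, "ax": 0, "ay": 0, "az": -10},
    {"x": 0, "y": 0, "z": 0, "ax": 0, "ay": 0, "az": -10},
    {"x": 0, "y": 0, "z": 0, "ax": 0, "ay": 0, "az": -10},
    {"x": 0, "y": 0, "z": 0, "ax": 0, "ay": 0, "az": -10},
    {"x": 0, "y": 0, "z": 0, "ax": 0, "ay": 0, "az": -10},
  ],
)

```text
t: 11.72
tool_pos: [0.5419, 0.1902, 0.184]
ee_rot: [-3.141, 0.0, 1.489]
ft_force: [-0.1, 0.6, -0.4]
opening: 0.0856
gripper_force: 0.0
```

```bash
python3 -c "
from h import *
delta([.545,.193,.12],105)"
```

```text
t 11.72 [0.5419 0.1902 0.184 ] [-1.7998e+02  2.0000e-02  8.5330e+01] F [-0.1  0.6 -0.4] open 0.0856 gf 0.0 j [ 0.12  0.5  -0.68  1.8   0.37  0.97 -0.79]
cm [0.3  0.29 6.4 ]
rotvec deg [-3.000e-02  1.000e-02 -1.967e+01]
```

apply_moves(
  targets=[
    {"x": 0, "y": 0, "z": 0, "ax": 0, "ay": 0, "az": -10},
    {"x": 0, "y": 0, "z": 1, "ax": 0, "ay": 0, "az": -10},
    {"x": 0.2, "y": 0.35, "z": 2, "ax": 0, "ay": 0, "az": 0},
    {"x": 0, "y": 0, "z": 2, "ax": 0, "ay": 0, "az": 0},
    {"x": 0, "y": 0, "z": 2, "ax": 0, "ay": 0, "az": 0},
    {"x": 0, "y": 0, "z": 0, "ax": 0, "ay": 0, "az": 0},
    {"x": 0, "y": 0, "z": 0, "ax": 0, "ay": 0, "az": 0},
  ],
)

```text
t: 12.6
tool_pos: [0.5451, 0.1936, 0.1144]
ee_rot: [3.141, -0.0, 1.833]
ft_force: [-0.5, -0.8, -0.2]
opening: 0.0853
gripper_force: 0.0
```

```bash
python3 -c "
from h import *
delta([.545,.193,.056],105)
b=read_camera('side')[:,:,::-1][275:391,265:393]
cv2.imwrite('pics/c5.png',cv2.resize(b,None,fx=5,fy=5,interpolation=cv2.INTER_CUBIC))
"
```

```text
t 12.60 [0.5451 0.1936 0.1144] [ 1.7998e+02 -1.0000e-02  1.0500e+02] F [-0.5 -0.8 -0.2] open 0.0853 gf 0.0 j [ 0.12  0.61 -0.69  1.84  0.5   0.87 -0.55]
cm [-0.06 -0.03  5.84]
rotvec deg [ 0.02 -0.01 -0.  ]
```

View pics/c5.png

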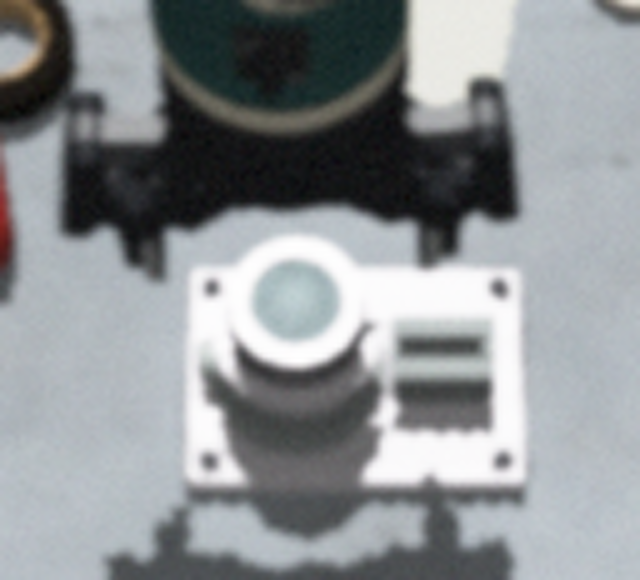

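The open fingers straddle the collar evenly: tips at about (150,270) and (435,255), collar centre at (296,300). I'll descend and close.

apply_moves(
  targets=[
    {"x": 0, "y": 0, "z": 1.5, "ax": 0, "ay": 0, "az": 0},
    {"x": 0, "y": 0, "z": 2, "ax": 0, "ay": 0, "az": 0},
    {"x": 0, "y": 0, "z": 1.7, "ax": 0, "ay": 0, "az": 0},
    {"x": 0, "y": 0, "z": 0.7, "ax": 0, "ay": 0, "az": 0},
    {"x": 0, "y": 0, "z": 0, "ax": 0, "ay": 0, "az": 0},
    {"x": 0, "y": 0, "z": 0, "ax": 0, "ay": 0, "az": 0},
  ],
)

```text
t: 13.4
tool_pos: [0.5453, 0.1936, 0.0557]
ee_rot: [3.141, -0.0, 1.833]
ft_force: [-0.2, 0.9, -1.0]
opening: 0.0849
gripper_force: 0.0
```

apply_moves(
  targets=[
    {"x": 0, "y": 0, "z": 0, "ax": 0, "ay": 0, "az": 0},
    {"x": 0, "y": 0, "z": 0, "ax": 0, "ay": 0, "az": 0},
    {"x": 0, "y": 0, "z": 0, "ax": 0, "ay": 0, "az": 0},
    {"x": 0, "y": 0, "z": 0, "ax": 0, "ay": 0, "az": 0},
    {"x": 0, "y": 0, "z": 0, "ax": 0, "ay": 0, "az": 0},
  ],
  jaw=0,
  grip_force=50,
)

```text
t: 14.02
tool_pos: [0.5456, 0.1934, 0.0559]
ee_rot: [3.14, 0.0, 1.832]
ft_force: [0.6, -1.7, 5.7]
opening: 0.047
gripper_force: 51.0
```

```bash
python3 -c "
from h import *
delta([.545,.193,.056],105);print(observe()['wrist_torque'])"
```

```text
t 14.03 [0.5456 0.1934 0.0559] [1.7993e+02 1.0000e-02 1.0499e+02] F [ 0.6 -1.7  5.7] open 0.0470 gf 51.0 j [ 0.08  0.69 -0.64  1.86  0.57  0.78 -0.6 ]
cm [-0.02 -0.07 -0.01]
rotvec deg [ 0.07  0.01 -0.01]
[-0.1315155   0.02161874  0.02179299]
```

apply_moves(
  targets=[
    {"x": 0, "y": 0, "z": 0, "ax": 0, "ay": 0, "az": 8},
    {"x": 0, "y": 0, "z": 0, "ax": 0, "ay": 0, "az": 8},
    {"x": 0, "y": 0, "z": 0, "ax": 0, "ay": 0, "az": 8},
    {"x": 0, "y": 0, "z": 0, "ax": 0, "ay": 0, "az": 0},
    {"x": 0, "y": 0, "z": 0, "ax": 0, "ay": 0, "az": 0},
  ],
  grip_force=60,
)

```text
t: 14.65
tool_pos: [0.5453, 0.1934, 0.0559]
ee_rot: [3.141, 0.0, 1.414]
ft_force: [-0.5, -0.6, 5.4]
opening: 0.0467
gripper_force: 61.1
```

apply_moves(
  targets=[
    {"x": 0, "y": 0, "z": 0.1, "ax": 0, "ay": 0, "az": 4},
    {"x": 0, "y": 0, "z": 0, "ax": 0, "ay": 0, "az": 0},
  ],
)

```text
t: 14.9
tool_pos: [0.5453, 0.1933, 0.0558]
ee_rot: [3.14, 0.001, 1.343]
ft_force: [-3.5, -2.4, 13.7]
opening: 0.0469
gripper_force: 61.8
```

```bash
python3 -c "
from h import *
delta([.545,.193,.056],105);print(observe()['wrist_torque'])"
```

```text
t 14.90 [0.5453 0.1933 0.0558] [1.7993e+02 3.0000e-02 7.6970e+01] F [-3.5 -2.4 13.7] open 0.0469 gf 61.8 j [-0.    0.66 -0.52  1.87  0.47  0.74 -1.01]
cm [-0.04 -0.02 -0.02]
rotvec deg [  0.06   0.05 -28.03]
[-0.47301043  0.63068595 -0.03169611]
```

apply_moves(
  targets=[
    {"x": 0, "y": 0, "z": 0, "ax": 0, "ay": 0, "az": 4},
    {"x": 0, "y": 0, "z": 0, "ax": 0, "ay": 0, "az": 4},
    {"x": 0, "y": 0, "z": 0, "ax": 0, "ay": 0, "az": 0},
  ],
)

```text
t: 15.28
tool_pos: [0.5452, 0.1933, 0.0558]
ee_rot: [3.14, 0.001, 1.204]
ft_force: [-2.9, -2.1, 13.7]
opening: 0.0466
gripper_force: 61.9
```

apply_moves(
  targets=[
    {"x": 0, "y": 0, "z": 0, "ax": 0, "ay": 0, "az": 4},
    {"x": 0, "y": 0, "z": 0, "ax": 0, "ay": 0, "az": 4},
    {"x": 0, "y": 0, "z": 0, "ax": 0, "ay": 0, "az": 0},
  ],
)

```text
t: 15.65
tool_pos: [0.5451, 0.1933, 0.0558]
ee_rot: [3.14, 0.0, 1.064]
ft_force: [-2.5, -1.5, 13.6]
opening: 0.0467
gripper_force: 61.9
```

apply_moves(
  targets=[
    {"x": 0, "y": 0, "z": 0, "ax": 0, "ay": 0, "az": 4},
    {"x": 0, "y": 0, "z": 0, "ax": 0, "ay": 0, "az": 4},
    {"x": 0, "y": 0, "z": 0, "ax": 0, "ay": 0, "az": 0},
  ],
)

```text
t: 16.02
tool_pos: [0.545, 0.1933, 0.0555]
ee_rot: [3.141, 0.0, 0.925]
ft_force: [-2.3, -1.8, 11.8]
opening: 0.0469
gripper_force: 61.6
```

apply_moves(
  targets=[
    {"x": 0, "y": 0, "z": 0, "ax": 0, "ay": 0, "az": 4},
    {"x": 0, "y": 0, "z": 0, "ax": 0, "ay": 0, "az": 0},
  ],
)

```text
t: 16.27
tool_pos: [0.5449, 0.1934, 0.0548]
ee_rot: [3.141, -0.0, 0.855]
ft_force: [-1.2, 1.1, 5.1]
opening: 0.0468
gripper_force: 61.0
```

Starting to drop. I'll test with a small lowering.

apply_moves(
  targets=[
    {"x": 0, "y": 0, "z": 0.1, "ax": 0, "ay": 0, "az": 1},
    {"x": 0, "y": 0, "z": 0.1, "ax": 0, "ay": 0, "az": 1},
    {"x": 0, "y": 0, "z": 0, "ax": 0, "ay": 0, "az": 0},
  ],
)

```text
t: 16.65
tool_pos: [0.5443, 0.1932, 0.0518]
ee_rot: [-3.141, 0.001, 0.82]
ft_force: [-2.4, 0.5, 0.7]
opening: 0.0468
gripper_force: 62.1
```

It dropped 4 mm over the pins. Now the push home.

apply_moves(
  targets=[
    {"x": 0, "y": 0, "z": 0, "ax": 0, "ay": 0, "az": 0},
    {"x": 0, "y": 0, "z": 0.2, "ax": 0, "ay": 0, "az": 0},
    {"x": 0, "y": 0, "z": 0.2, "ax": 0, "ay": 0, "az": 0},
    {"x": 0, "y": 0, "z": 0, "ax": 0, "ay": 0, "az": 0},
  ],
  grip_force=90,
)

```text
t: 17.15
tool_pos: [0.5445, 0.1932, 0.0482]
ee_rot: [-3.141, 0.001, 0.82]
ft_force: [-3.9, -0.1, 4.4]
opening: 0.0463
gripper_force: 92.3
```

apply_moves(
  targets=[
    {"x": 0, "y": 0, "z": 0.15, "ax": 0, "ay": 0, "az": 0},
    {"x": 0, "y": 0, "z": 0.15, "ax": 0, "ay": 0, "az": 0},
    {"x": 0, "y": 0, "z": 0, "ax": 0, "ay": 0, "az": 0},
  ],
)

```text
t: 17.52
tool_pos: [0.5445, 0.1932, 0.0462]
ee_rot: [3.141, 0.001, 0.82]
ft_force: [-7.3, -2.6, 13.1]
opening: 0.046
gripper_force: 93.1
```

apply_moves(
  targets=[
    {"x": 0, "y": 0, "z": 0.1, "ax": 0, "ay": 0, "az": 0},
    {"x": 0, "y": 0, "z": 0, "ax": 0, "ay": 0, "az": 0},
    {"x": 0, "y": 0, "z": 0, "ax": 0, "ay": 0, "az": 0},
  ],
)

```text
t: 17.9
tool_pos: [0.5445, 0.1932, 0.0462]
ee_rot: [3.141, 0.001, 0.82]
ft_force: [-9.2, -3.8, 20.4]
opening: 0.0461
gripper_force: 94.0
```

```bash
python3 -c "
from h import *
delta([.545,.193,.046],105);print(observe()['wrist_torque'])
b=read_camera('side')[:,:,::-1][275:391,265:393]
cv2.imwrite('pics/c6.png',cv2.resize(b,None,fx=5,fy=5,interpolation=cv2.INTER_CUBIC))
"
```

```text
t 17.90 [0.5445 0.1932 0.0462] [1.7996e+02 7.0000e-02 4.7000e+01] F [-9.2 -3.8 20.4] open 0.0461 gf 94.0 j [-0.1   0.64 -0.39  1.88  0.36  0.69 -1.45]
cm [0.02 0.05 0.02]
rotvec deg [ -0.     0.09 -58.  ]
[-0.55799587  1.98593005  0.00599044]
```

View pics/c6.png

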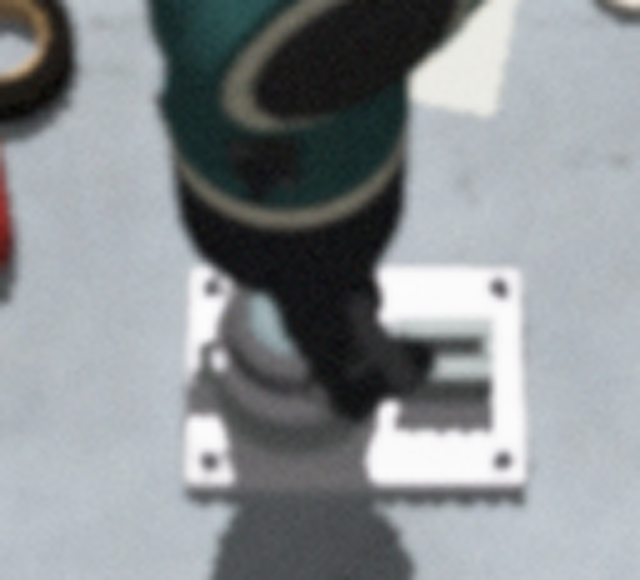

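Pressing harder gave more force and no motion, so it is against a stop. There is a sideways load of about 10 N though, so I'll relieve that and press a little more to rule out a jam.

apply_moves(
  targets=[
    {"x": -0.08, "y": -0.04, "z": 0, "ax": 0, "ay": 0, "az": 0},
    {"x": 0, "y": 0, "z": 0, "ax": 0, "ay": 0, "az": 0},
    {"x": 0, "y": 0, "z": 0, "ax": 0, "ay": 0, "az": 0},
  ],
)

```text
t: 18.32
tool_pos: [0.5445, 0.1932, 0.0462]
ee_rot: [3.14, -0.0, 0.82]
ft_force: [-7.3, -2.9, 18.1]
opening: 0.0461
gripper_force: 93.7
```

apply_moves(
  targets=[
    {"x": 0, "y": 0, "z": 0.05, "ax": 0, "ay": 0, "az": 1.5},
    {"x": 0, "y": 0, "z": 0, "ax": 0, "ay": 0, "az": 0},
    {"x": 0, "y": 0, "z": 0, "ax": 0, "ay": 0, "az": -1.5},
    {"x": 0, "y": 0, "z": 0, "ax": 0, "ay": 0, "az": 0},
  ],
)

```text
t: 18.82
tool_pos: [0.5449, 0.1933, 0.0461]
ee_rot: [3.14, -0.001, 0.82]
ft_force: [-7.5, -3.0, 20.3]
opening: 0.0461
gripper_force: 94.0
```

```bash
python3 -c "
from h import *
delta([.545,.193,.046],105);print(observe()['wrist_torque'])"
```

```text
t 18.82 [0.5449 0.1933 0.0461] [ 1.7992e+02 -7.0000e-02  4.6980e+01] F [-7.5 -3.  20.3] open 0.0461 gf 94.0 j [-0.1   0.64 -0.39  1.88  0.36  0.69 -1.45]
cm [-0.02  0.03  0.01]
rotvec deg [ 1.100e-01 -3.000e-02 -5.802e+01]
[-0.38996419  1.62406145 -0.15104203]
```

apply_moves(
  targets=[
    {"x": -0.05, "y": 0, "z": 0.1, "ax": 0, "ay": 0, "az": 0},
    {"x": 0, "y": 0, "z": 0, "ax": 0, "ay": 0, "az": 0},
    {"x": 0, "y": 0, "z": 0, "ax": 0, "ay": 0, "az": 0},
    {"x": 0, "y": 0, "z": 0, "ax": 0, "ay": 0, "az": 0},
  ],
)

```text
t: 19.32
tool_pos: [0.5449, 0.1933, 0.0462]
ee_rot: [3.14, -0.002, 0.82]
ft_force: [-7.8, -2.2, 26.9]
opening: 0.0467
gripper_force: 94.8
```

```bash
python3 -c "
from plant import *
print(sign_off())"
```

```text
the job is handed in; nothing more can be done
None
```

I handed the job in at about 19.3 s. The lock plate is standing in the tray. The collar turned about 57° clockwise, dropped over the pins, and is still held against a firm stop with about 27 N. Measured travel was 9.6–9.7 mm of the nominal 10 mm, and the camera can't confirm the last 0.3–0.4 mm.

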